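# Measure the heel track from the ski's tail with a hooked tape and lock the reading

### The job

Measure how far the binding's heel track sits from the tail of the ski that is held in the vices. Take the tape measure from the carton and stand it lengthwise on the middle of the ski with its end hook over the tail, draw the case back along the ski against the blade's spring until its back is lightly pressed against the rear end of the heel track, then press its lock lever right down. Leave it standing there hooked, butted and locked for reading; be gentle with ski and binding, never let the blade snap back, and leave the other things on the bench alone.

Things in the scene. Friction and masses are not known exactly. Their poses are not given: they have to be found in the camera images.
- tape_center (a point): Centre of the tape measure: black case 72 mm long (x), 36 wide (y), 64 high, flat sides, 0.4 kg, rubber soles. x points from nose to flat upright back, z up; this point is 32 mm above the underside, 36 mm from back and nose. Stands upright on the carton, nose 10 mm over its edge. Grip across the sides here. The front slopes back above 27 mm height. On the ski its soles (4 N to slide) hold against the spring.
- tape_back (a point): On the tape's case: middle of its flat back face, 6 mm above its underside. Axes as tape_center.
- hook (a point): End hook of the blade: middle of its inner face (which bears on an edge), 3 mm below the case's underside. A steel plate 26 mm wide, 2 mm thick; it hangs 8.5 mm below the level of the case's underside, so it catches the edge of what the case stands on; the blade runs 2 mm above that surface. Blade in: the inner face is 1 mm in front of the nose, 37 mm from the case's centre. Axes as tape_center.
- blade (a joint): How far the blade is out of the case, m: 0 fully in, 0.16 the most. A spring pulls it in with about 1.8 N when in, 2.2 N when 130 mm out. Only the pressed lock lever holds it.
- lock (a joint): Angle of the lock lever, rad: 0 raised (blade free), 0.23 to 0.26 right down (blade locked). It stays where it is left. Moving it takes about 3 N at its free end, a little more at the last.
- lock_tip (a point): Top of the lock lever, 4 mm from its free end. The grey lever (34 mm long, 20 wide) lies on top of the case, hinged at its rear end 15 mm behind the case's centre, free end towards the nose. Raised, this point is 13 mm in front of the case's centre and 77 mm above the underside; right down, 15 mm in front and 69 mm up. Press it straight down from above.
- ski_tail (a point): Middle of the ski's tail end, on the edge between end face and top sheet, 90 mm above the bench. x points along the ski from tail to tip, y across, z up. The ski is level, 860 mm long, 12 mm thick; end face flat over 64 mm of width, ski 79 mm wide just behind it and 72 mm by the binding; top sheet flat and bare from the tail to the heel track, 140 to 200 mm on.
- heel_rear (a point): Foot of the rear face of the binding's tall grey heel piece, on the ski's middle line, where it stands on its track 10 mm above the top sheet. Axes as ski_tail. It is clamped somewhere along its track: the track's upright rear end face (track_end; 46 mm wide, 13 mm high, fixed) is 46 to 96 mm nearer the tail: find it by feel. Its release lever juts 18 mm rearwards, 60 to 76 mm above the top sheet.
- carton: Low carton 160 mm (x) by 120 mm (y) by 75 mm high; the tape stands near its -x end, a small tin near its +x end. Origin at the centre of its underside. It does not move.
Not all that is in view belongs to the job. Of the things like the part that bears tape_center, leave any that is turquoise; of the rest the smaller one is meant.

How it is judged:
By the outcome, as a careful person would: the job done as asked, in the order asked, and still so for the second after the job is handed in, with the robot touching nothing.
It also fails if it takes over 69 s, if anything falls off the work surface, if the arm or the gripper's body presses on something with over 40 N, if the wrist force passes 120 N, or if a joint passes its speed limit or range.

### The arm

A 7-joint arm with a two-finger parallel gripper is mounted at the origin on the work surface. World frame = base frame: x ahead of the robot, y to its left, z up, the work surface at z = 0. Lengths are in m, angles in rad, forces in N, time in s.
With the tool pointing down it reaches from about 0.4 to 0.85 m from the base axis. Payload 10.4 kg.
Tool frame: the origin (TCP) lies at the very end of the fingers, on their centre line; the grasp point (between the pads) lies 19 mm behind it; z points along the fingers, y is the direction in which the jaws open and shut (so a half turn about z gives the same grasp; the last joint's range is limited). The gripper opens to 87 mm and grips with 3 to 60 N. Pads are 19 mm wide; open, the fingers measure 117 mm over their backs; the gripper's body (75 mm by 190 mm) begins 51 mm behind the grasp point.
Start: joints at [1.315, 0.332, -0.065, 1.46, 0.022, 1.35, -0.088], TCP at [0.144, -0.608, 0.223] pointing down, gripper open.
Joint ranges: [-2.6, 2.6], [-0.5, 2.12], [-1.47, 1.34], [0.16, 2.42], [-1.27, 4.41], [0.06, 2.06], [-2.6, 2.6]. Speed limits (rad/s): [2.22, 2.22, 2.79, 2.79, 3.14, 3.14, 3.14].

### API

Orientations are given as a unit quaternion [x, y, z, w].
In Python, from bench import r, eyes, job gives the robot as it stands. The module is installed in compiled form; this text tells all that it offers.
- The arm moves only by the tool play_rows, never from a script. Its argument "motion" is a list of rows, each a list of 7 numbers: the shift along the tool's x, y, z as a fraction of full scale, then the turn, a rotation vector about the tool's x, y, z as a fraction of full scale, then the opening in per cent of the stroke, from 0 (shut) to 100 (fully open). A call has 1 to 5 rows; each row is the pose to reach, as a shift and turn from the pose commanded when the call began, along the tool's axes at that moment; what a row does not reach only later rows make up. Full scale, the value 1, is 0.2 m for a shift and 90 degrees for a turn. A row lasts 1/8 s, in which the tool goes at most 62.5 mm and 10.7 degrees, less where a joint would pass 70% of its speed; a pose out of reach is approached as far as the arm can. A call with a number of a shift or a turn outside -1 to 1 is refused whole. A call with a gripper value outside its range is refused whole. The fingers move at their own pace and stop on an object; "squeeze" is the grip in N (left out, the last holds). Time passes only in rows, so rows that repeat a pose let the fingers close. It gives the time, the measured TCP pose, the force and the opening at its end, in the units of the state.
- r.read_state(): the state, without advancing time (a new reading comes with each control period).
- eyes.camera(name): name is "side" or "top"; returns a dict with "image" (400x640x3 uint8, red, green, blue), "mtx" (3x3 intrinsics, pixels), "R" (3x3) and "t" (3): a world point X has camera coordinates R X + t. Camera axes: x right, y down, z forward; pixel columns grow to the right and rows downward; lengths in m; the calibration is good to about 2 mm. A picture is of the moment at which its call begins. There is no depth.
- job.close_job(): hands the job in, once; it reports no verdict.
Trained networks look in a picture, given as the dict that the camera call returned (one of the last four; its "shot" number tells which), for a name from the list of things; names that differ only in an ending like _2 or _b are one class to them, and where a whole thing is asked for, a point or a joint stands for the part that bears it (a point fixed in the world has none). Each returns a list of dicts, best first, with "p" (0 to 1); they miss things now and then, are a little off and sometimes report something else, mostly with a low value. They report only what shows in the picture. A call takes as long as a camera call. They do not tell look-alikes from the thing itself.
- eyes.regions_of(picture, label): "region" (400x640 bool, what is visible of it) and "xy" ([column, row] in pixels, amid what is visible of it).
- eyes.landmark_of(picture, label): "xy" ([column, row] in pixels: a listed point, or the origin of a listed thing).
The state is a dict: "time": time; "joint_positions": joint angles; "joint_vel": joint speeds; "joint_torque": joint torques, N m; "ee_pos": TCP position; "eef_rot": TCP orientation; "ft_force": force on the tool from outside, world axes, zero at the start; "torque": the same for the moment, N m; "width": finger opening in m.
Only numpy, scipy, OpenCV 4.12 (cv2) and the standard library are available. Lean on these libraries where they do the work, as an engineer would, in place of code of your own. Each camera call takes 0.05 s, during which the arm holds its last target. There are 200 camera calls.

## Working session

There is one attempt and no reset: what is moved stays moved. The work goes in short steps, Python scripts to look and compute and a tool call to move; the robot and the scene stay as the last step left them, time stands still between calls to the robot, and variables do not carry over. Pictures are saved under pics/ and viewed, about 8 in all and at most 12, crops included, and the job is handed in when it is done.

Besides the shell and the picture viewer there is one more tool, called after "Emit:" in YAML: its name, and indented under it one key for each argument. play_rows: Moves the arm, as the interface text tells. Shift numbers are shares of 0.2 m and turn numbers shares of 90 degrees, none past 1 either way. Its arguments: {"type":"object","properties":{"motion":{"type":"array","items":{"type":"array","items":{"type":"number"}}},"squeeze":{"type":"number"}},"required":["motion"]}

```bash
mkdir -p pics
cat > h.py <<'E'
import numpy as np, cv2
from bench import r, eyes, job
from scipy.spatial.transform import Rotation as Ro
def snap(n,fn=None):
    p=eyes.camera(n)
    if fn: cv2.imwrite('pics/'+fn,p['image'][:,:,::-1])
    return p
def ray(p,xy):
    R,t,K=map(np.array,(p['R'],p['t'],p['mtx']))
    d=R.T@np.linalg.solve(K,[xy[0],xy[1],1]); return -R.T@t,d
def atz(p,xy,z):
    c,d=ray(p,xy); return c+d*(z-c[2])/d[2]
def proj(p,X):
    R,t,K=map(np.array,(p['R'],p['t'],p['mtx'])); q=K@(R@np.array(X)+t); return q[:2]/q[2]
def tri(ps,xys):
    A=np.zeros((3,3));b=np.zeros(3)
    for p,xy in zip(ps,xys):
        c,d=ray(p,xy); d/=np.linalg.norm(d); M=np.eye(3)-np.outer(d,d); A+=M;b+=M@c
    return np.linalg.solve(A,b)
E
python3 - <<'E'
from h import *
np.set_printoptions(precision=4,suppress=True)
ps=[snap('top','t0.png'),snap('side','s0.png')]
for p in ps:
    print('cam',-np.array(p['R']).T@p['t'])
    for l in ['tape_center','tape_back','hook','lock_tip','ski_tail','heel_rear','carton']:
        print(l,[(np.round(d['xy'],1),round(d['p'],2)) for d in eyes.landmark_of(p,l)][:4])
    print([(np.round(d['xy'],1),round(d['p'],2),d['region'].sum()) for d in eyes.regions_of(p,'tape_center')])
s=r.read_state();print(s)
a=np.vstack([cv2.imread('pics/t0.png'),cv2.imread('pics/s0.png')]);cv2.imwrite('pics/a0.png',cv2.resize(a,None,fx=.75,fy=.75))
E
```

```text
cam [ 0.3736 -0.1103  1.4913]
tape_center [(array([431.4, 165.9]), 0.92), (array([388.8, 195.5]), 0.79), (array([423.8, 227.2]), 0.65), (array([401.6, 193.1]), 0.5)]
tape_back [(array([429.7, 240.6]), 0.87), (array([439. , 185.4]), 0.86), (array([379.4, 194.6]), 0.59)]
hook []
lock_tip [(array([414.6, 154.3]), 0.59), (array([420.4, 211.8]), 0.59), (array([405.7, 193.1]), 0.4)]
ski_tail [(array([299.8, 169. ]), 0.69)]
heel_rear [(array([217.6, 170.2]), 0.98), (array([368.2, 198. ]), 0.64)]
carton [(array([366.4, 196.2]), 0.83)]
[(array([432.4, 165.2]), 0.88, np.int64(1061)), (array([392.2, 196.5]), 0.59, np.int64(348)), (array([426.6, 227.8]), 0.59, np.int64(514))]
cam [0.4281 0.7124 1.0437]
tape_center [(array([291.2, 141.6]), 0.87), (array([320.5, 151.8]), 0.73), (array([351. , 149.2]), 0.57)]
tape_back [(array([365.9, 146.1]), 0.98), (array([317.3, 169.2]), 0.69), (array([311.4, 137.2]), 0.64)]
hook []
lock_tip [(array([341.4, 152.6]), 0.54), (array([318.5, 135.4]), 0.45), (array([281.5, 150.3]), 0.41)]
ski_tail [(array([278.7, 227.7]), 0.83)]
heel_rear [(array([266.6, 308.1]), 0.83)]
carton [(array([319.5, 189.3]), 0.67)]
[(array([317.9, 152. ]), 0.89, np.int64(438)), (array([349.3, 147.5]), 0.73, np.int64(513)), (array([295. , 140.3]), 0.61, np.int64(917))]
{'time': 0.9, 'joint_positions': array([ 1.3154,  0.3322, -0.0647,  1.4601,  0.0216,  1.3499, -0.0885]), 'joint_vel': array([ 0.0004, -0.0008, -0.0001,  0.0009,  0.0009, -0.0003,  0.001 ]), 'joint_torque': array([  0.0006, -62.3036,   0.0245, -39.0125,  -0.0612,   0.0313,
         0.0001]), 'ee_pos': array([ 0.1442, -0.6082,  0.2226]), 'eef_rot': array([0.9932, 0.1162, 0.    , 0.0001]), 'ft_force': array([-0.5899,  0.2698,  0.2142]), 'torque': array([-0.0197,  0.0354,  0.043 ]), 'width': 0.08663084706840032}
```

View pics/a0.png

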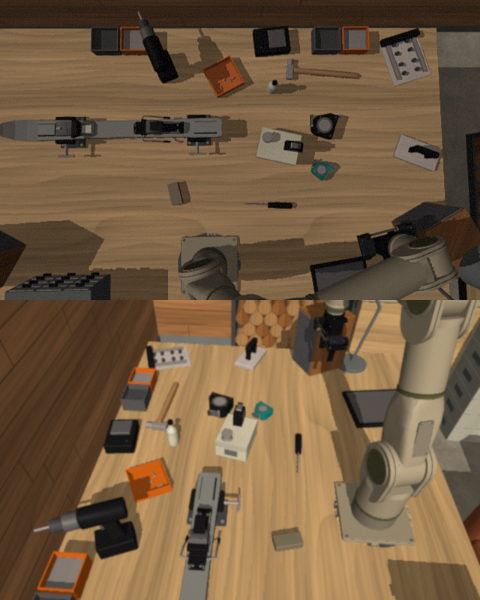

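Run:
```python
from h import *
np.set_printoptions(precision=4,suppress=True)
ps=[snap('top','t1.png'),snap('side','s1.png')]
t,s=ps
print('tape',tri(ps,[[388.8,195.5],[320.5,151.8]]))
print('tail',tri(ps,[[299.8,169],[278.7,227.7]]),atz(t,[299.8,169],.09),atz(s,[278.7,227.7],.09))
print('heel',tri(ps,[[217.6,170.2],[266.6,308.1]]),atz(t,[217.6,170.2],.1),atz(s,[266.6,308.1],.1))
print('carton',tri(ps,[[366.4,196.2],[319.5,189.3]]),atz(t,[366.4,196.2],0),atz(s,[319.5,189.3],0))
print('back',tri(ps,[[379.4,194.6],[317.3,169.2]]))
print('tip',tri(ps,[[405.7,193.1],[318.5,135.4]]))
for p in ps:
  for l in ['tape_center','carton','ski_tail']:
    for d in eyes.regions_of(p,l):
        m=d['region'].astype(np.uint8); print(l,np.round(d['xy']),d['p'],cv2.minAreaRect(cv2.findNonZero(m)))
a=cv2.resize(t['image'][140:250,200:450],(750,330),interpolation=cv2.INTER_CUBIC)
b=cv2.resize(s['image'][110:220,240:400],(750,516),interpolation=cv2.INTER_CUBIC)[:270]
cv2.imwrite('pics/c1.png',np.vstack([a,b])[:,:,::-1])
```

```text
tape [ 0.4718 -0.3335  0.1135]
tail [ 0.5596 -0.0724  0.0792] [ 0.5573 -0.0727  0.09  ] [ 0.559  -0.0637  0.09  ]
heel [0.5565 0.1703 0.0946] [0.5543 0.1691 0.1   ] [0.5573 0.1733 0.1   ]
carton [ 0.4732 -0.2785  0.0166] [ 0.4806 -0.2807  0.    ] [ 0.4677 -0.2937  0.    ]
back [ 0.4786 -0.313   0.0638]
tip [ 0.4788 -0.3793  0.1352]
tape_center [434. 166.] 0.81 ((429.75, 165.25), (37.631099700927734, 36.04996109008789), 18.434947967529297)
tape_center [392. 196.] 0.76 ((391.310791015625, 195.1351318359375), (25.975038528442383, 14.631509780883789), 9.462322235107422)
tape_center [423. 228.] 0.56 ((426.8655090332031, 224.38619995117188), (25.66152572631836, 24.487083435058594), 40.23635482788086)
carton [366. 198.] 0.94 ((370.8818664550781, 194.7670440673828), (54.7413215637207, 42.17774200439453), 11.768289566040039)
ski_tail [118. 174.] 0.72 ((147.67532348632812, 181.40155029296875), (53.2452507019043, 295.295166015625), 89.03443908691406)
tape_center [320. 156.] 0.75 ((318.7059020996094, 152.17648315429688), (15.522278785705566, 32.01470184326172), 14.03624439239502)
tape_center [292. 138.] 0.73 ((294.02703857421875, 140.83782958984375), (33.53739547729492, 30.57821273803711), 9.462321281433105)
tape_center [351. 150.] 0.67 ((350.83563232421875, 149.0616455078125), (24.57989501953125, 23.255725860595703), 24.443954467773438)
carton [319. 184.] 0.79 ((314.3103942871094, 181.72415161132812), (47.53800964355469, 61.27946853637695), 21.801406860351562)
carton [318. 154.] 0.42 ((318.794189453125, 152.32354736328125), (15.764815330505371, 31.772165298461914), 14.03624439239502)
ski_tail [272. 274.] 0.8 ((280.3307800292969, 316.8538818359375), (68.0950698852539, 173.27651977539062), 7.125016689300537)
```

View pics/c1.png

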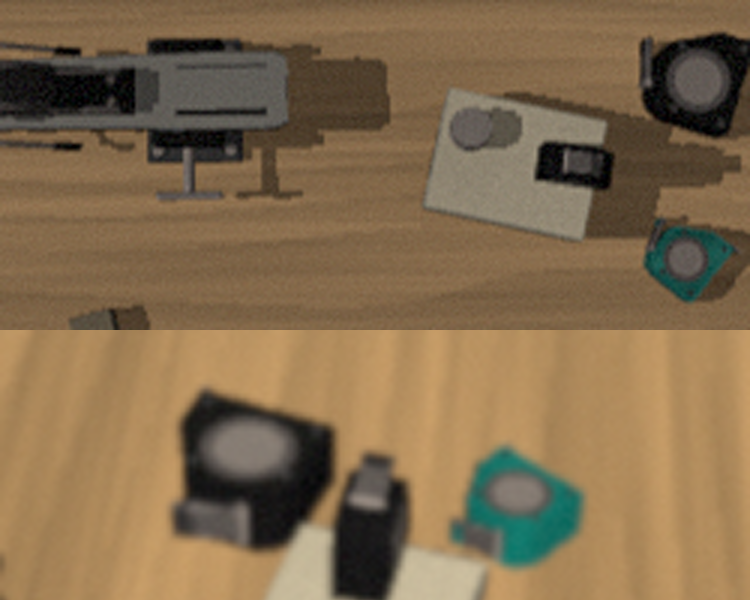

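The three look-alikes are the large black tape (top image 431,166), the turquoise one (425,228, excluded) and the smaller black one on the carton (391,195). The crop confirms the one on the carton is meant: it is black, smaller, and stands on the carton with its nose towards −y. Next I refine the poses.

```bash
cat > fit.py <<'E'
from h import *
from scipy.optimize import minimize
prof=np.array([[-36,0],[36,0],[36,64],[-22,64],[-36,27]])/1000.
def body(q,zb):
    x,y,a=q; V=[(px,s*.018,pz) for px,pz in prof for s in(-1,1)]
    V+=[(-.015+.034*0,0,0)][:0]
    V+=[(u,s*.01,z) for u,z in((.015,.066),(-.018,.078)) for s in(-1,1)]
    V=np.array(V); c,s=np.cos(a),np.sin(a)
    return np.c_[x+c*V[:,0]-s*V[:,1],y+s*V[:,0]+c*V[:,1],zb+V[:,2]]
def mask(p,q,zb,k=8):
    P=np.array([proj(p,X) for X in body(q,zb)])
    m=np.zeros((400*k//1,640*k//1),np.uint8) if 0 else None
    h=cv2.convexHull(((P+.5)*16).astype(np.float32)).round().astype(np.int32)
    m=np.zeros((400,640),np.uint8); cv2.fillConvexPoly(m,h-8,255,cv2.LINE_AA,4); return m/255.
def fit(ps,ms,q0,zb,free=None):
    def f(q): 
        return sum(np.abs(mask(p,q,zb)-m).sum() for p,m in zip(ps,ms))
    best=None
    for da in(-.1,0,.1):
        o=minimize(f,np.array(q0)+[0,0,da],method='Nelder-Mead',options=dict(initial_simplex=np.array(q0)+[0,0,da]+np.array([[0,0,0],[.008,0,0],[0,.008,0],[0,0,.08]]),xatol=1e-5,fatol=.01))
        if best is None or o.fun<best.fun: best=o
    return best
def getmask(p,near,label='tape_center'):
    ds=eyes.regions_of(p,label); d=min(ds,key=lambda d:np.hypot(*(np.array(d['xy'])-near)))
    return d['region'].astype(float)
E
python3 - <<'E'
from fit import *
np.set_printoptions(precision=4,suppress=True,linewidth=160)
t,s=snap('top','t2.png'),snap('side','s2.png')
mt,msd=getmask(t,(391,195)),getmask(s,(319,152))
for ps,ms in (([t,s],[mt,msd]),([t],[mt]),([s],[msd])):
    o=fit(ps,ms,[.475,-.335,1.5],.075); print(o.x,o.fun,mt.sum(),msd.sum())
# carton corners
for c in [(448,88),(607,122),(583,240),(425,208)]: print(atz(t,[c[0]/3+200-.33,c[1]/3+140-.33],.075))
g=t['image'].astype(int)
print('tail row profile'); 
for rr in (163,166,169,172,175,178): print(rr,g[rr,286:304].sum(1)//3)
for cc in (252,256,262,285,289,291): print(cc,g[150:192,cc].sum(1)//3)
gs=s['image'].astype(int)
print('side');
for cc in (266,271,276,281,286): print(cc,gs[220:248,cc].sum(1)//3)
b=cv2.resize(s['image'][210:330,220:340],(600,600),interpolation=cv2.INTER_CUBIC)
cv2.imwrite('pics/c2.png',b[:,:,::-1])
E
```

```text
[ 0.4733 -0.3431  1.4514] 123.92156862745098 337.0 489.0
[ 0.4749 -0.3424  1.4933] 69.69019607843137 337.0 489.0
[ 0.4731 -0.3426  1.4589] 50.819607843137256 337.0 489.0
[ 0.5581 -0.2208  0.075 ]
[ 0.5224 -0.3809  0.075 ]
[ 0.4038 -0.354   0.075 ]
[ 0.4374 -0.196   0.075 ]
tail row profile
163 [93 93 93 83 95 92 87 89 91 82 67 59 59 65 64 65 64 57]
166 [86 95 97 91 87 93 94 90 90 67 63 58 64 64 60 63 59 67]
169 [92 88 92 92 96 88 89 92 93 72 58 59 63 63 69 64 61 61]
172 [97 88 97 93 95 90 92 91 95 73 62 58 62 62 60 56 62 63]
175 [87 78 82 91 90 93 91 88 91 84 65 64 65 63 64 65 63 60]
178 [65 67 74 90 92 89 90 90 92 85 62 62 54 62 59 63 57 59]
252 [108 109  88  33   9  19   5  23  66  94  87  97  89  76  59  55  52  62  56  59  55  55  57  55  74  94  92  95  92  88  92  96  81  38  19   3  16  14  19
  64  99  87]
256 [107 107  84  31   0  20   5  33  71  94  91  91  90  88  94  94  93  90  90  89  91  94  95  90  92  94  92  92  91  93  91  94  83  47   8  24  17  11   3
  28  53  45]
262 [112 105  81  28  13  14   9  49  87  97  96  82  66  83  90  88  88  91  87  94  88  94  91  8
[... 495 characters left out ...]
 93  90  93  88  94  91  90  93  93  93  89  93  89  96  97  81  61  40  66  60  62  61  64
  67  70  63]
side
266 [141 142 140 141 141 140 140 139 140 137 131 123 120 119 120 121 122 119 121 120 121 120 119 119 120 117 116 116]
271 [139 130 112  95  86  84  83  84  87  99 110 119 122 121 121 119 120 117 118 118 120 123 121 120 120 121 122 122]
276 [132 121  94  87  85  85  85  83  85  94 109 118 122 120 122 121 121 121 121 122 122 122 121 121 123 123 120 121]
281 [134 119  97  86  85  86  85  85  85  90 104 119 121 123 121 124 121 122 122 121 121 122 121 122 121 120 121 121]
286 [136 118  96  86  84  85  86  84  85  88 100 116 120 121 119 121 115 106 100  98  92  86  78  69  65  63  60  57]
```

View pics/c2.png

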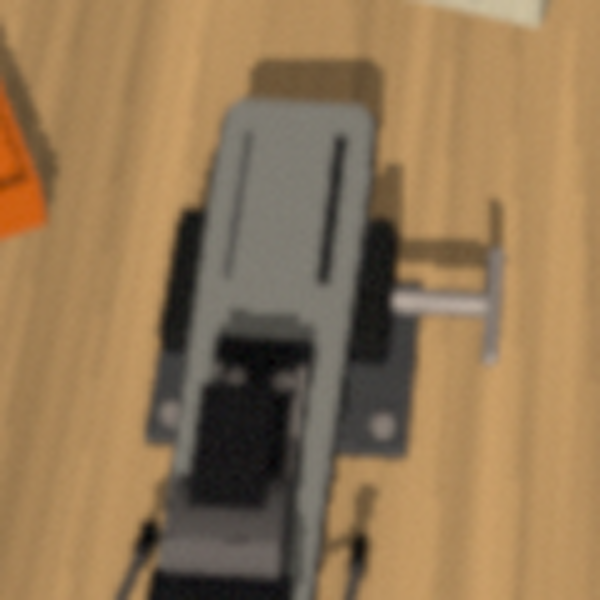

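Run:
```python
from h import *
np.set_printoptions(precision=4,suppress=True,linewidth=160)
t,s=snap('top'),snap('side')
g=t['image'].astype(int).sum(2)//3
for cc in (60,64,112,116,144,148,152,250,255,260,265,280,285,288):
    col=g[:,cc-1:cc+2].mean(1); 
    gr=np.gradient(cv2.GaussianBlur(col.reshape(-1,1),(1,3),.7).ravel())
    up=150+np.argmax(gr[150:166]); dn=174+np.argmin(gr[174:188])
    def sub(i): a,b,c=abs(gr[i-1]),abs(gr[i]),abs(gr[i+1]); return i+.5*(a-c)/(a-2*b+c)
    u,d=sub(up),sub(dn); A,B=atz(t,[cc,u],.09),atz(t,[cc,d],.09)
    print(cc,round(u,2),round(d,2),'width',A[0]-B[0],'mid',((A+B)/2)[:2])
print('tail top',atz(t,[294.9,169.6],.09),'side',atz(s,[278,229.7],.09))
print('track end side', [atz(s,[272,v],.09) for v in(272,275)])
gs=s['image'].astype(int).sum(2)//3
for cc in (268,270,272,274,276,278): print(cc,gs[262:290,cc])
for rr in (166,169,170,172): print(rr,g[rr,225:265])
# horizontal edges in side
for rr in (236,240,245,250): print(rr,gs[rr,255:305])
```

```text
60 160.98 178.99 width 0.05339263344334522 mid [0.5598 0.6328]
64 160.67 178.93 width 0.05418030326447565 mid [0.5603 0.6212]
112 160.39 177.19 width 0.04996950732095362 mid [0.5622 0.4814]
116 135.01 177.01 width 0.12539984204484123 mid [0.6003 0.4704]
144 149.92 182.88 width 0.09825656558906204 mid [0.5687 0.3878]
148 150.0 182.54 width 0.09700885876730259 mid [0.569  0.3761]
152 163.19 182.23 width 0.056682826193426905 mid [0.5496 0.3641]
250 157.61 182.07 width 0.07321888923737663 mid [0.556  0.0753]
255 157.34 182.83 width 0.07631817718808553 mid [0.5551 0.0605]
260 157.09 182.9 width 0.07731011952596212 mid [0.5553 0.0457]
265 156.93 182.58 width 0.07687130098591244 mid [0.5559 0.0308]
280 156.93 182.17 width 0.07567565282470923 mid [ 0.5562 -0.0137]
285 157.15 175.59 width 0.055369540023861075 mid [ 0.5656 -0.0287]
288 157.13 175.28 width 0.054497768685926595 mid [ 0.566  -0.0376]
tail top [ 0.5556 -0.0581  0.09  ] side [ 0.56  -0.057  0.09 ]
track end side [array([0.5589, 0.0713, 0.09  ]), array([0.5578, 0.0797, 0.09  ])]
268 [122 120 121 122 121 120 122 121 119 105  85  75  
[... 1285 characters left out ...]
0 116 108 105 113 118 122 121 112
  97  95 123 134 135 138 143 145 147 142 140]
240 [150 149 143 137 137 135 128 111 104 115 121 120 116 104  96 112 121 121 121 121 121 120 121 119 121 122 120 121 120 118 115  91  58  65  99 118 122 120 107
  89 103 128 134 134 139 144 146 146 141 138]
245 [149 146 143 139 134 120  92  89 111 119 121 120 106  98 108 120 121 120 120 120 121 121 121 121 121 122 122 121 121 119 101  62  48  82 113 121 123 117 104
  83  83  89  85  84  93 115 139 143 140 136]
250 [144 137 125 119 106  84  87 106 118 120 118 109  96 102 118 121 122 124 123 122 120 122 122 121 121 119 122 120 120 108  78  48  70 105 118 122 120 104  81
  75  81  82  84  87  94 114 136 139 135 137]
```

```bash
cat >> h.py <<'E'
def go(pos,yaw):
    s=r.read_state(); R0=Ro.from_quat(s['eef_rot']); d=R0.inv().apply(np.array(pos)-s['ee_pos'])/.2
    R1=Ro.from_quat([np.cos(yaw/2),np.sin(yaw/2),0,0]); v=(R0.inv()*R1).as_rotvec()/(np.pi/2)
    print('t',round(s['time'],2),'pos',np.round(s['ee_pos'],4),'F',np.round(s['ft_force'],1),'w',round(s['width'],4)); print('shift',np.round(d,4),'turn',np.round(v,4))
E
python3 -c "
from h import *
go([.4735,-.3427,.26],1.46)"
```

```text
t 1.6 pos [ 0.1442 -0.6082  0.2226] F [ 0.2 -0.1  0.2] w 0.0868
shift [ 1.9083 -0.9116 -0.1872] turn [ 1.000e-04  0.000e+00 -7.813e-01]
```

Emit:
play_rows:
  motion:
    - [0.95,-0.45,-0.1,0,0,-0.39,100]
    - [0.95,-0.45,-0.1,0,0,-0.39,100]
    - [0.95,-0.45,-0.1,0,0,-0.39,100]
    - [0.95,-0.45,-0.1,0,0,-0.39,100]
    - [0.95,-0.45,-0.1,0,0,-0.39,100]

```text
time: 2.22
ee_pos: [0.3096, -0.4759, 0.2429]
eef_rot: [0.912, 0.411, 0.0, 0.0]
ft_force: [-0.5, -0.6, -1.1]
width: 0.0871
```

```bash
python3 -c "
from h import *
go([.4735,-.3427,.2],1.46)"
```

```text
t 2.23 pos [ 0.3096 -0.4759  0.2429] F [-0.5 -0.6 -1.1] w 0.0871
shift [1.0417 0.1733 0.2146] turn [ 5.000e-04  2.000e-04 -3.898e-01]
```

Emit:
play_rows:
  motion:
    - [1.0,0.17,0.1,0,0,-0.39,100]
    - [1.0,0.17,0.1,0,0,-0.39,100]
    - [1.0,0.17,0.2,0,0,-0.39,100]
    - [1.0,0.17,0.2,0,0,-0.39,100]
    - [1.0,0.17,0.2,0,0,-0.39,100]

```text
time: 2.85
ee_pos: [0.4658, -0.3504, 0.2017]
eef_rot: [0.747, 0.665, -0.0, -0.001]
ft_force: [-0.4, -1.4, 0.3]
width: 0.0869
```

```bash
python3 -c "
from h import *
go([.4737,-.3427,.089],1.465)
t,s=snap('top'),snap('side')
a=cv2.resize(t['image'][140:250,330:450],(654,600),interpolation=cv2.INTER_CUBIC)
print([proj(t,[.4737,-.3427,z]) for z in (.107,.2)])
b=cv2.resize(s['image'][90:200,260:380],(654,600),interpolation=cv2.INTER_CUBIC)
cv2.imwrite('pics/c3.png',cv2.resize(np.hstack([a,b]),(800,367))[:,:,::-1])"
```

```text
t 2.85 pos [ 0.4658 -0.3504  0.2017] F [-0.4 -1.4  0.3] w 0.0869
shift [0.0423 0.0357 0.5633] turn [-0.0009 -0.0004 -0.0058]
[array([391.522559  , 195.71381337]), array([397.12311204, 193.22603331])]
```

View pics/c3.png

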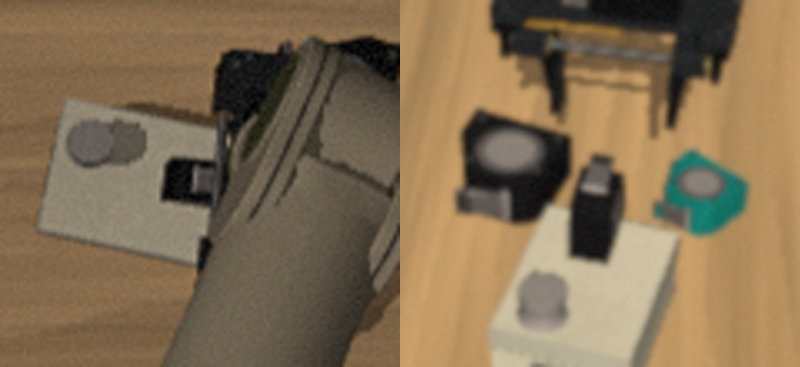

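The gripper straddles the tape: in the side crop the fingers are at about (560,110) and (670,120), with the tape between them at (597,210). Next I align, lower and grip.

Emit:
play_rows:
  motion:
    - [0.042,0.036,0.0,0,0,-0.006,100]
    - [0.042,0.036,0.2,0,0,-0.006,100]
    - [0.042,0.036,0.4,0,0,-0.006,100]
    - [0.042,0.036,0.56,0,0,-0.006,100]
    - [0.042,0.036,0.56,0,0,-0.006,100]

```text
time: 3.58
ee_pos: [0.473, -0.3419, 0.0888]
eef_rot: [0.743, 0.669, -0.0, -0.002]
ft_force: [0.1, 0.8, 0.2]
width: 0.087
```

Run:
```python
from fit import *
go([.4737,-.3427,.089],1.465)
s=snap('side'); m=getmask(s,(319,152)); o=fit([s],[m],[.473,-.343,1.46],.075); print(o.x,o.fun,m.sum())
```

```text
t 3.58 pos [ 0.473  -0.3419  0.0888] F [0.1 0.8 0.2] w 0.087
shift [-0.0038  0.0039 -0.0008] turn [-0.0021 -0.0011  0.0007]
[ 0.47497986 -0.33818923  1.5459118 ] 141.9764705882353 362.0
```

Close with 20 N.

Emit:
play_rows:
  motion:
    - [0,0,0,0,0,0,50]
    - [0,0,0,0,0,0,30]
    - [0,0,0,0,0,0,20]
    - [0,0,0,0,0,0,20]
    - [0,0,0,0,0,0,20]
  squeeze: 20

```text
time: 4.3
ee_pos: [0.4745, -0.3421, 0.0906]
eef_rot: [0.743, 0.67, -0.0, 0.0]
ft_force: [-0.7, -0.6, 0.4]
width: 0.0451
```

Emit:
play_rows:
  motion:
    - [0,0,0,0,0,0,10]
    - [0,0,0,0,0,0,10]
    - [0,0,0,0,0,0,10]
    - [0,0,0,0,0,0,10]

```text
time: 4.8
ee_pos: [0.4752, -0.3421, 0.0908]
eef_rot: [0.743, 0.67, 0.0, 0.001]
ft_force: [5.7, -1.3, 0.8]
width: 0.0364
```

Emit:
play_rows:
  motion:
    - [0,0,-0.1,0,0,0,10]
    - [0,0,-0.3,0,0,0,10]
    - [0,0,-0.5,0,0,0,10]
    - [0,0,-0.6,0,0,0,10]
    - [0,0,-0.6,0,0,0,10]
  squeeze: 30

```text
time: 5.42
ee_pos: [0.4744, -0.3425, 0.2122]
eef_rot: [0.743, 0.669, -0.0, 0.001]
ft_force: [0.5, -0.3, -6.8]
width: 0.0362
```

```bash
python3 -c "
from h import *
go([.5575,-.03,.2],1.57)"
```

```text
t 5.42 pos [ 0.4744 -0.3425  0.2122] F [ 0.5 -0.3 -6.8] w 0.0362
shift [1.5971 0.2512 0.0588] turn [ 0.0006  0.0009 -0.0656]
```

Emit:
play_rows:
  motion:
    - [0.2,0.03,0,0,0,-0.01,10]
    - [0.45,0.07,0,0,0,-0.02,10]
    - [0.7,0.11,0,0,0,-0.03,10]
    - [0.8,0.13,0,0,0,-0.035,10]
    - [0.8,0.13,0,0,0,-0.035,10]

```text
time: 6.05
ee_pos: [0.5165, -0.1841, 0.2095]
eef_rot: [0.723, 0.691, -0.0, -0.001]
ft_force: [-0.1, -0.6, -5.3]
width: 0.036
```

```bash
python3 -c "
from h import *
go([.5575,-.03,.17],1.57)"
```

```text
t 6.05 pos [ 0.5165 -0.1841  0.2095] F [-0.1 -0.6 -5.3] w 0.036
shift [0.7787 0.17   0.1978] turn [-0.0013 -0.0004 -0.0285]
```

Emit:
play_rows:
  motion:
    - [0.2,0.05,0,0,0,-0.01,10]
    - [0.45,0.11,0.05,0,0,-0.02,10]
    - [0.7,0.16,0.15,0,0,-0.029,10]
    - [0.78,0.17,0.2,0,0,-0.029,10]
    - [0.78,0.17,0.2,0,0,-0.029,10]

```text
time: 6.68
ee_pos: [0.5576, -0.032, 0.1692]
eef_rot: [0.708, 0.706, -0.001, -0.001]
ft_force: [0.2, -0.3, -5.9]
width: 0.0364
```

Run:
```python
from fit import *
np.set_printoptions(precision=4,suppress=True)
go([.5575,-.03,.12],1.57)
t,s=snap('top'),snap('side')
for p in(t,s):
  for l in ['tape_center','tape_back','hook','lock_tip','ski_tail','heel_rear']: print(l,[(np.round(d['xy'],1),round(d['p'],2)) for d in eyes.landmark_of(p,l)][:3])
zb=r.read_state()['ee_pos'][2]-.0155
c=proj(s,[.5575,-.03,zb+.032]);print(c)
m=getmask(s,c);o=fit([s],[m],[.5575,-.03,1.57],zb);print(o.x,o.fun,m.sum())
b=cv2.resize(s['image'][160:310,200:350],(600,600),interpolation=cv2.INTER_CUBIC)
cv2.imwrite('pics/c4.png',b[:,:,::-1])
cv2.imwrite('pics/t4.png',t['image'][:,:,::-1])
```

```text
t 6.67 pos [ 0.5576 -0.032   0.1692] F [ 0.2 -0.3 -5.9] w 0.0364
shift [0.0101 0.0001 0.2458] turn [-0.0017  0.0001 -0.0011]
tape_center [(array([433. , 164.9]), 0.93), (array([426.2, 227.2]), 0.66)]
tape_back [(array([440.4, 183.2]), 0.89), (array([430.4, 240. ]), 0.72)]
hook []
lock_tip [(array([411.3, 150.2]), 0.58), (array([419.6, 211.7]), 0.58)]
ski_tail []
heel_rear [(array([216.8, 172.1]), 0.78)]
tape_center [(array([290. , 140.3]), 0.81), (array([276.8, 211.7]), 0.79), (array([349.3, 147.7]), 0.56)]
tape_back [(array([365.8, 147.5]), 0.86), (array([273.8, 232.5]), 0.57), (array([312.3, 135.8]), 0.57)]
hook []
lock_tip [(array([336.6, 155.1]), 0.48), (array([272.8, 195.9]), 0.4)]
ski_tail [(array([279.7, 230.2]), 0.82)]
heel_rear [(array([267.3, 309.8]), 0.95)]
[275.9537 212.4543]
[ 0.5582 -0.0228  1.6882] 168.1686274509804 581.0
```

View pics/c4.png

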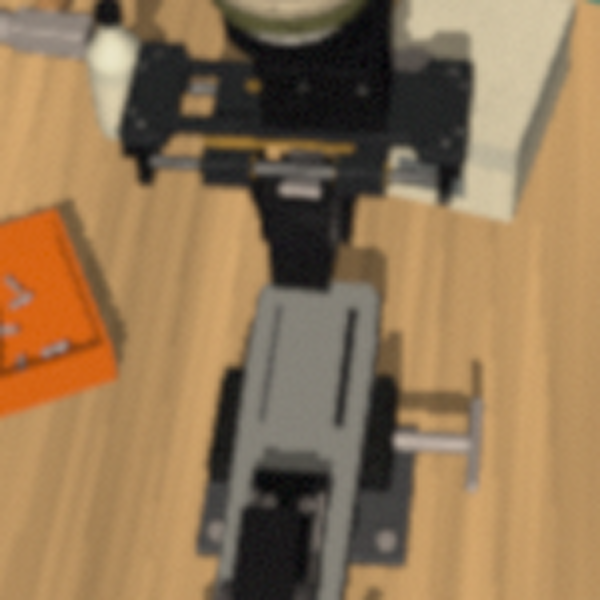

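The side crop shows the tape held upright over the tail, its back face centred at crop (302,240), the tail edge at crop row 288 and the heel track at row 450. I check its lateral position against the ski in this one camera.

Run:
```python
from h import *
np.set_printoptions(precision=4,suppress=True,linewidth=160)
s=snap('side'); g=s['image'].astype(int).sum(2)//3
for rr in (216,220,224,228): print(rr,g[rr,260:292])
for cc in(272,276,280): print(cc,g[222:240,cc])
T=r.read_state()['ee_pos']; zb=T[2]-.0155
for z in(zb,zb+.01,zb+.02): print(z,[proj(s,[T[0]+dx,T[1]+.036,z]) for dx in(.018,0,-.018)])
for rr in (240,245,250):
    print(rr,[atz(s,[c,rr],.09) for c in {240:(269,287.2),245:(267.6,286.5),250:(266.8,286)}[rr]])
print(proj(s,[.5575,-.0575,.09]),proj(s,[.5575,-.0,.09]))
```

```text
216 [152 148 145 132  94  47  26  27  25  28  26  26  26  27  26  30  31  33  33  32  31  32  39  48  38  30  22  49  97 134 140 134]
220 [148 146 148 145 131  99  60  32  25  25  22  26  23  25  24  25  23  23  26  30  24  32  47  58  50  42  40  79 120 140 140 132]
224 [145 146 148 148 145 137 110  62  29  23  22  25  23  21  23  24  21  23  20  24  20  24  28  49  71  86  89  90  91  90  87  79]
228 [145 147 147 146 147 142 123  74  33  21  24  21  27  21  24  24  22  26  23  25  23  24  41  63  85  90  89  88  91  90  83  80]
272 [ 19  24  23  23  24  21  27  22  25  37  71 107 124 126 128 127 127 127]
276 [ 26  26  21  20  21  23  22  20  24  30  52  90 118 127 126 128 126 126]
280 [ 24  23  20  23  26  23  23  23  22  27  43  83 115 125 129 129 127 126]
0.155065087214167 [array([266.7336, 232.0325]), array([274.3845, 232.5071]), array([282.0421, 232.9821])]
0.16506508721416702 [array([266.4787, 229.3289]), array([274.1799, 229.8055]), array([281.888 , 230.2825])]
0.175065087214167 [array([266.2204, 226.5895]), array([273.9726, 227.068 ]), array([281.7317, 227.5469])]
240 [array([ 0.5783, -0.0226,  0.09  ]), array([ 0.5334, -0.0261,  0.09  ])]
245 [array([ 0.5797, -0.0069,  0.09  ]), array([ 0.5335, -0.0105,  0.09  ])]
250 [array([0.5796, 0.0085, 0.09  ]), array([0.533 , 0.0048, 0.09  ])]
[279.0115 229.6144] [276.257  247.7914]
```

Emit:
play_rows:
  motion:
    - [0.02,0,0.1,0,0,0,10]
    - [0.02,0,0.2,0,0,0,10]
    - [0.02,0,0.27,0,0,0,10]
    - [0.02,0,0.3,0,0,0,10]
    - [0.02,0,0.3,0,0,0,10]

```text
time: 8.1
ee_pos: [0.5584, -0.0276, 0.1103]
eef_rot: [0.708, 0.706, -0.0, -0.0]
ft_force: [-0.2, -0.8, -4.4]
width: 0.036
```

Emit:
play_rows:
  motion:
    - [0,0,0.005,0,0,0,10]
    - [0,0,0.01,0,0,0,10]
    - [0,0,0.01,0,0,0,10]

```text
time: 8.48
ee_pos: [0.5585, -0.0275, 0.1088]
eef_rot: [0.708, 0.706, 0.0, 0.0]
ft_force: [-0.4, -0.4, -5.9]
width: 0.036
```

Emit:
play_rows:
  motion:
    - [0,0,0.004,0,0,0,10]
    - [0,0,0.008,0,0,0,10]
    - [0,0,0.008,0,0,0,10]

```text
time: 8.85
ee_pos: [0.5584, -0.0275, 0.1069]
eef_rot: [0.708, 0.706, -0.0, -0.0]
ft_force: [0.9, -0.3, -5.4]
width: 0.036
```

Emit:
play_rows:
  motion:
    - [0,0,0.003,0,0,0,10]
    - [0,0,0.005,0,0,0,10]
    - [0,0,0.005,0,0,0,10]

```text
time: 9.22
ee_pos: [0.5584, -0.0275, 0.1059]
eef_rot: [0.708, 0.706, -0.0, 0.0]
ft_force: [-0.4, 0.6, -6.0]
width: 0.0362
```

Run:
```python
from h import *
go([.5575,-.0275,.1055],1.566)
s=snap('side'); 
b=cv2.resize(s['image'][180:290,220:330],(700,700),interpolation=cv2.INTER_CUBIC)[:600]
cv2.imwrite('pics/c5.png',b[:,:,::-1])
```

```text
t 9.22 pos [ 0.5584 -0.0275  0.1059] F [-0.4  0.6 -6. ] w 0.0362
shift [-0.     -0.0045  0.002 ] turn [-0.      0.      0.0013]
```

View pics/c5.png

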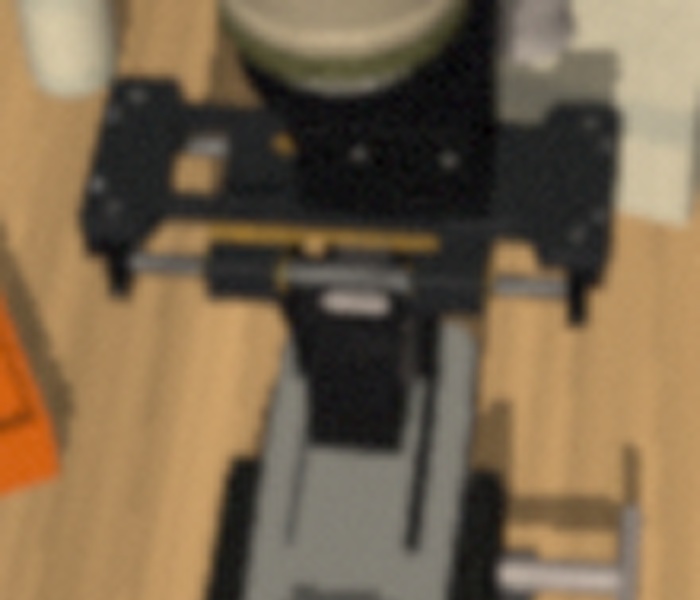

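The crop shows the case just above the top sheet, its back foot at crop row 447 and centre column 357. The slots' middle is about 358, so it is well centred. No contact yet, so I lower further.

Emit:
play_rows:
  motion:
    - [0,0,0.002,0,0,0,10]
    - [0,0,0.004,0,0,0,10]
    - [0,0,0.004,0,0,0,10]

```text
time: 9.65
ee_pos: [0.5585, -0.0275, 0.1058]
eef_rot: [0.708, 0.706, -0.0, 0.0]
ft_force: [-5.0, 1.2, 6.8]
width: 0.0361
```

Emit:
play_rows:
  motion:
    - [0,0,0.002,0,0,0,10]
    - [0,0,0.004,0,0,0,10]
    - [0,0,0.004,0,0,0,10]

```text
time: 10.02
ee_pos: [0.5585, -0.0275, 0.1057]
eef_rot: [0.708, 0.706, -0.0, 0.0]
ft_force: [-8.3, -1.7, 13.5]
width: 0.0359
```

Emit:
play_rows:
  motion:
    - [0,0,-0.005,0,0,0,10]
    - [0,0,-0.01,0,0,0,10]
    - [0,0,-0.01,0,0,0,10]

```text
time: 10.4
ee_pos: [0.5584, -0.0275, 0.106]
eef_rot: [0.708, 0.706, 0.0, -0.0]
ft_force: [-0.2, 0.1, -4.9]
width: 0.0366
```

Emit:
play_rows:
  motion:
    - [0.02,0,0,0,0,0,10]
    - [0.04,0,0,0,0,0,10]
    - [0.06,0,0,0,0,0,10]
    - [0.08,0,0,0,0,0,10]
    - [0.1,0,0,0,0,0,10]

```text
time: 11.02
ee_pos: [0.5586, -0.0073, 0.1064]
eef_rot: [0.708, 0.706, 0.0, 0.0]
ft_force: [0.8, -1.4, -6.0]
width: 0.0362
```

Emit:
play_rows:
  motion:
    - [0.02,0,0,0,0,0,10]
    - [0.04,0,0,0,0,0,10]
    - [0.06,0,0,0,0,0,10]
    - [0.06,0,0,0,0,0,10]

```text
time: 11.52
ee_pos: [0.5586, 0.005, 0.1065]
eef_rot: [0.708, 0.706, 0.0, 0.0]
ft_force: [1.2, -2.4, -4.9]
width: 0.0361
```

Run:
```python
from h import *
F=[]
for i in range(6): snap('side'); F.append(r.read_state()['ft_force'])
print(np.mean(F,0),np.std(F,0)); go([.558,.045,.1068],1.566)
```

```text
[ 1.51388847 -1.64628333 -4.81235378] [0.53771257 0.41794658 0.49146733]
t 11.82 pos [0.5586 0.0043 0.1064] F [ 2.5 -1.9 -4.1] w 0.0362
shift [ 0.2035 -0.0035 -0.0021] turn [0.0001 0.0001 0.0011]
```

Emit:
play_rows:
  motion:
    - [0.03,0,0,0,0,0,10]
    - [0.06,0,0,0,0,0,10]
    - [0.1,0,0,0,0,0,10]
    - [0.13,0,0,0,0,0,10]
    - [0.15,0,0,0,0,0,10]

```text
time: 12.45
ee_pos: [0.5586, 0.0351, 0.1063]
eef_rot: [0.708, 0.706, -0.0, 0.0]
ft_force: [1.1, -2.0, -6.0]
width: 0.0362
```

Run:
```python
from h import *
np.set_printoptions(precision=4,suppress=True,linewidth=160)
F=[]
for i in range(6): s=snap('side'); F.append(r.read_state()['ft_force'])
print(np.mean(F,0)); go([.558,.045,.1068],1.566)
t=snap('top')
b=cv2.resize(s['image'][200:310,220:330],(600,600),interpolation=cv2.INTER_CUBIC)[:]
a=cv2.resize(t['image'][130:220,210:320],(733,600),interpolation=cv2.INTER_CUBIC)
cv2.imwrite('pics/c6.png',cv2.resize(np.hstack([b,a]),(800,360))[:,:,::-1])
g=s['image'].astype(int).sum(2)//3
for c in(269,271,273,275,277):print(c,g[250:284,c])
```

```text
[ 1.4827 -2.0113 -5.1491]
t 12.75 pos [0.5586 0.0341 0.1063] F [ 1.8 -2.7 -5. ] w 0.0361
shift [ 0.0543 -0.0031 -0.0026] turn [-0.0001  0.0002  0.001 ]
269 [46 26 30 29 30 29 31 23 27 27 27 24 25 20 20 25 24 24 24 24 39 57 77 77 77 74 68 45 24 13 12 11 13 19]
271 [55 24 28 29 29 30 27 27 27 26 23 23 25 21 22 25 21 17 20 23 35 63 82 81 77 76 68 49 25 13 17 10  9 15]
273 [69 26 30 28 31 30 27 25 27 26 21 24 27 23 17 23 26 21 23 20 32 54 74 77 76 75 71 51 24 11 14 11  6  8]
275 [70 29 25 30 35 36 34 23 26 21 24 21 24 27 23 23 20 24 20 19 26 40 61 72 77 74 73 57 32 11 16 13 13 23]
277 [41 27 26 26 33 31 34 27 27 22 24 24 20 21 23 23 21 23 19 23 23 36 54 75 77 74 74 60 34 16 15 14 21 28]
```

View pics/c6.png

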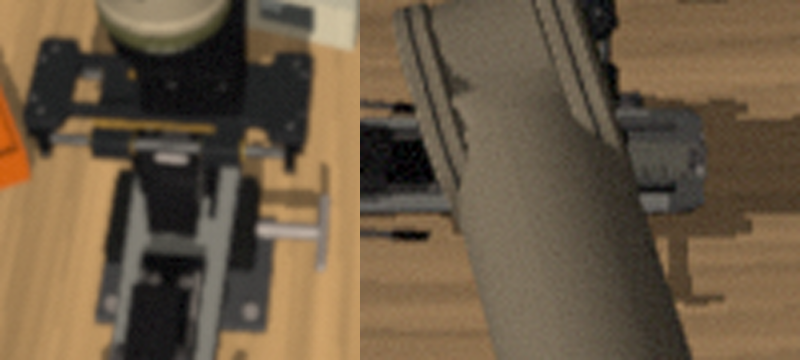

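The top view shows the blade as a strip running from under the arm to the tail (crop 640–705,160), so it is hooked and paid out, and Fy of about −2 N agrees. In the side view the gap from the case back to the track is about 15 mm. I approach slowly.

Emit:
play_rows:
  motion:
    - [0.01,0,0,0,0,0,10]
    - [0.02,0,0,0,0,0,10]
    - [0.03,0,0,0,0,0,10]
    - [0.035,0,0,0,0,0,10]
    - [0.04,0,0,0,0,0,10]

```text
time: 13.42
ee_pos: [0.5586, 0.0426, 0.1063]
eef_rot: [0.708, 0.706, -0.0, 0.0]
ft_force: [1.4, -2.3, -5.6]
width: 0.0361
```

Emit:
play_rows:
  motion:
    - [0.003,0,0,0,0,0,10]
    - [0.006,0,0,0,0,0,10]
    - [0.009,0,0,0,0,0,10]
    - [0.012,0,0,0,0,0,10]

```text
time: 13.92
ee_pos: [0.5586, 0.0449, 0.1063]
eef_rot: [0.708, 0.706, -0.0, 0.0]
ft_force: [2.2, -1.8, -5.2]
width: 0.0361
```

Emit:
play_rows:
  motion:
    - [0.003,0,0,0,0,0,10]
    - [0.006,0,0,0,0,0,10]
    - [0.009,0,0,0,0,0,10]

```text
time: 14.3
ee_pos: [0.5586, 0.0468, 0.1063]
eef_rot: [0.708, 0.706, -0.0, 0.0]
ft_force: [-0.3, -2.1, -4.5]
width: 0.0365
```

Emit:
play_rows:
  motion:
    - [0.003,0,0,0,0,0,10]
    - [0.006,0,0,0,0,0,10]
    - [0.008,0,0,0,0,0,10]

```text
time: 14.68
ee_pos: [0.5586, 0.0484, 0.1063]
eef_rot: [0.708, 0.706, -0.0, 0.0]
ft_force: [1.5, -2.2, -6.0]
width: 0.0359
```

Emit:
play_rows:
  motion:
    - [0.003,0,0,0,0,0,10]
    - [0.006,0,0,0,0,0,10]
    - [0.006,0,0,0,0,0,10]

```text
time: 15.05
ee_pos: [0.5586, 0.0495, 0.1063]
eef_rot: [0.708, 0.706, -0.0, 0.0]
ft_force: [1.2, -1.4, -5.7]
width: 0.0361
```

Emit:
play_rows:
  motion:
    - [0.003,0,0,0,0,0,10]
    - [0.006,0,0,0,0,0,10]
    - [0.006,0,0,0,0,0,10]

```text
time: 15.42
ee_pos: [0.5587, 0.0508, 0.1064]
eef_rot: [0.708, 0.706, 0.0, 0.0]
ft_force: [1.7, -2.1, -5.4]
width: 0.0365
```

Emit:
play_rows:
  motion:
    - [0.003,0,0,0,0,0,10]
    - [0.006,0,0,0,0,0,10]
    - [0.006,0,0,0,0,0,10]

```text
time: 15.8
ee_pos: [0.5587, 0.052, 0.1064]
eef_rot: [0.708, 0.706, 0.0, 0.0]
ft_force: [2.2, -1.6, -4.4]
width: 0.0361
```

Emit:
play_rows:
  motion:
    - [0.003,0,0,0,0,0,10]
    - [0.006,0,0,0,0,0,10]
    - [0.006,0,0,0,0,0,10]

```text
time: 16.18
ee_pos: [0.5586, 0.0532, 0.1063]
eef_rot: [0.708, 0.706, -0.0, 0.0]
ft_force: [1.7, -2.0, -5.2]
width: 0.036
```

Run:
```python
from h import *
np.set_printoptions(precision=4,suppress=True,linewidth=160)
s=snap('side','s7.png'); go([.558,.0532,.1068],1.566)
g=s['image'].astype(int).sum(2)//3
for c in(269,272,275,277):print(c,g[260:290,c])
for y in(.085,.09,.095,.1): print(y,proj(s,[.5586,y,.09]),proj(s,[.5586,y,.103]))
```

```text
t 16.23 pos [0.5587 0.0531 0.1063] F [ 0.4 -2.2 -5.7] w 0.0364
shift [ 0.0003 -0.0033 -0.0023] turn [0.     0.0001 0.0013]
269 [29 28 29 29 26 23 23 22 20 23 21 23 22 26 17 11 10 10  7 17 12 14 10 18 30 32 33 25 22 24]
272 [29 31 33 26 24 28 26 19 20 23 24 28 25 22 23 23 14 10 11 14  8  9 18 11 14 11 15 20 24 18]
275 [29 29 37 32 29 28 24 22 21 24 21 22 21 21 21 15 15 13 12 13 13 14 15 19 41 59 64 55 35 21]
277 [29 29 29 29 27 28 23 28 24 22 22 22 23 22 21 19 12 17 16 20 16 18 18 26 54 78 83 70 46 30]
0.085 [271.3734 276.8864] [271.0798 273.7339]
0.09 [271.0986 278.6906] [270.8017 275.5443]
0.095 [270.8222 280.5055] [270.522  277.3655]
0.1 [270.5441 282.3311] [270.2406 279.1977]
```

Emit:
play_rows:
  motion:
    - [0.003,0,0,0,0,0,10]
    - [0.006,0,0,0,0,0,10]
    - [0.006,0,0,0,0,0,10]

```text
time: 16.6
ee_pos: [0.5587, 0.0544, 0.1064]
eef_rot: [0.708, 0.706, -0.0, 0.0]
ft_force: [1.2, -1.7, -5.2]
width: 0.0362
```

Emit:
play_rows:
  motion:
    - [0.003,0,0,0,0,0,10]
    - [0.006,0,0,0,0,0,10]
    - [0.006,0,0,0,0,0,10]

```text
time: 16.98
ee_pos: [0.5587, 0.0556, 0.1064]
eef_rot: [0.708, 0.706, 0.0, 0.0]
ft_force: [1.4, -2.4, -4.6]
width: 0.0361
```

Emit:
play_rows:
  motion:
    - [0.003,0,0,0,0,0,10]
    - [0.006,0,0,0,0,0,10]
    - [0.006,0,0,0,0,0,10]

```text
time: 17.35
ee_pos: [0.5587, 0.056, 0.1063]
eef_rot: [0.708, 0.706, -0.0, 0.0]
ft_force: [0.4, -4.7, -5.6]
width: 0.036
```

Emit:
play_rows:
  motion:
    - [0.002,0,0,0,0,0,10]
    - [0.003,0,0,0,0,0,10]
    - [0.003,0,0,0,0,0,10]

```text
time: 17.73
ee_pos: [0.5587, 0.056, 0.1063]
eef_rot: [0.708, 0.706, -0.001, 0.0]
ft_force: [0.7, -7.0, -4.4]
width: 0.036
```

Emit:
play_rows:
  motion:
    - [0,0,0.002,0,0,0,10]
    - [0,0,0.005,0,0,0,10]
    - [0,0,0.005,0,0,0,10]

```text
time: 18.1
ee_pos: [0.5588, 0.056, 0.1059]
eef_rot: [0.708, 0.706, -0.001, 0.001]
ft_force: [-1.3, -7.9, 0.4]
width: 0.0366
```

Emit:
play_rows:
  motion:
    - [0,0,0.001,0,0,0,10]
    - [0,0,0.001,0,0,0,10]
    - [0,0,0.001,0,0,0,10]
  squeeze: 8

```text
time: 18.48
ee_pos: [0.5589, 0.0562, 0.1058]
eef_rot: [0.709, 0.706, -0.0, 0.001]
ft_force: [-1.6, -7.2, 2.3]
width: 0.0364
```

Emit:
play_rows:
  motion:
    - [0,0,0,0,0,0,44]
    - [0,0,0,0,0,0,48]
    - [0,0,0,0,0,0,60]
    - [0,0,0,0,0,0,80]
    - [0,0,0,0,0,0,80]

```text
time: 19.1
ee_pos: [0.5587, 0.0574, 0.1051]
eef_rot: [0.708, 0.706, 0.0, -0.0]
ft_force: [0.5, 0.4, 0.0]
width: 0.0638
```

Run:
```python
from h import *
np.set_printoptions(precision=4,suppress=True,linewidth=160)
s=snap('side','s8.png'); go([.558,.0532,.1068],1.566)
g=s['image'].astype(int).sum(2)//3
for c in(269,272,275,277):print(c,g[266:290,c])
```

```text
t 19.15 pos [0.5587 0.0574 0.1051] F [-0.1  0.2  0.6] w 0.0661
shift [-0.0209 -0.0032 -0.0084] turn [-0.     -0.      0.0013]
269 [29 22 26 23 25 24 23 17 22 21 11  9 10 10 16 17 13 17 28 34 26 21 23 22]
272 [26 24 26 24 27 24 25 23 21 14 16  7 14 15 14 16  9  8 11 12 13 20 24 24]
275 [25 21 25 23 23 24 23 22 22 17 10 13 11 12 13 18 16 20 40 59 64 57 34 19]
277 [24 25 25 24 24 22 21 24 22 17 17 14 12 13 14 17 19 30 55 79 85 69 45 27]
```

Released without the tape moving. Next I raise, close the fingers and position over the lever tip.

Emit:
play_rows:
  motion:
    - [0,0,-0.05,0,0,0,90]
    - [0,0,-0.2,0,0,0,90]
    - [0,0,-0.4,0,0,0,90]
    - [0,0,-0.5,0,0,0,90]
    - [0,0,-0.5,0,0,0,90]

```text
time: 19.77
ee_pos: [0.5596, 0.0576, 0.2072]
eef_rot: [0.708, 0.706, 0.001, 0.001]
ft_force: [-0.5, -0.2, 0.1]
width: 0.0783
```

Emit:
play_rows:
  motion:
    - [-0.04,0,0,0,0,0,0]
    - [-0.087,0,0,0,0,0,0]
    - [-0.087,0,0,0,0,0,0]
    - [-0.087,0,0,0,0,0,0]
    - [-0.087,0,0,0,0,0,0]

```text
time: 20.4
ee_pos: [0.5586, 0.0403, 0.2051]
eef_rot: [0.708, 0.706, 0.0, -0.0]
ft_force: [0.1, 0.2, -0.1]
width: 0.0363
```

Run:
```python
from fit import *
np.set_printoptions(precision=4,suppress=True,linewidth=160)
s=snap('side','s9.png'); t=snap('top'); go([.5587,.040,.172],1.566)
for l in ['tape_center','tape_back','hook','lock_tip']: print(l,[(np.round(d['xy'],1),round(d['p'],2)) for d in eyes.landmark_of(s,l)][:4])
c=proj(s,[.5587,.056,.122]);print('pred centre',c,'tip',proj(s,[.5587,.043,.167]),'back',proj(s,[.5587,.092,.096]))
m=getmask(s,c);o=fit([s],[m],[.5587,.056,1.57],.09);print(o.x,o.fun,m.sum())
b=cv2.resize(s['image'][190:300,220:330],(600,600),interpolation=cv2.INTER_CUBIC)
cv2.imwrite('pics/c9.png',b[:,:,::-1])
```

```text
t 20.5 pos [0.5586 0.0402 0.2051] F [-0.5  0.3 -0. ] w 0.0284
shift [-0.0011  0.0004  0.1657] turn [ 0.0001 -0.      0.0016]
tape_center [(array([290.5, 142. ]), 0.94), (array([275.5, 262. ]), 0.88), (array([350.2, 147.3]), 0.6)]
tape_back [(array([363.1, 148.4]), 0.97), (array([272.2, 281.1]), 0.88), (array([307.5, 134.3]), 0.73), (array([279.8, 231.4]), 0.56)]
hook [(array([279.3, 232. ]), 0.45)]
lock_tip [(array([271.8, 241.2]), 0.6), (array([280.2, 148.2]), 0.6), (array([338.8, 153. ]), 0.41)]
pred centre [272.2065 258.6842] tip [271.922  242.3655] back [270.8082 277.9682]
[0.5577 0.0483 1.6274] 185.21960784313725 694.0
```

View pics/c9.png

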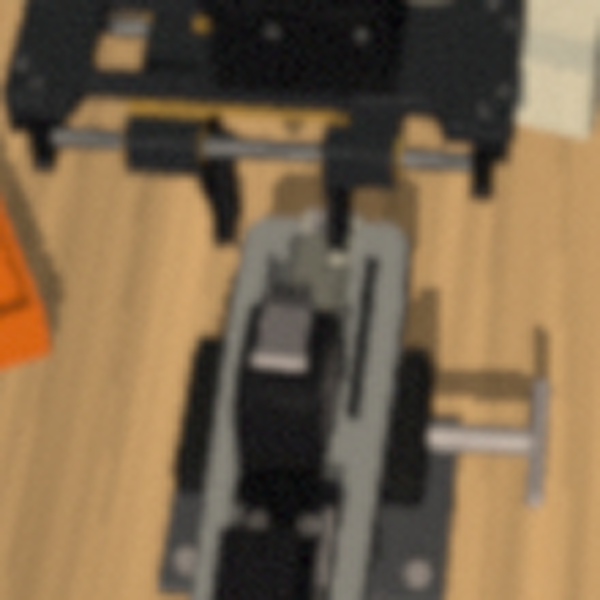

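The side crop shows the tape standing upright with its back at the track (crop row about 480), centred on the ski. The raised lever is at crop (283,335) and the hook at the tail is visible at (315,218). I finish closing the fingers and press.

Emit:
play_rows:
  motion:
    - [0,0,0,0,0,0,0]
    - [0,0,0,0,0,0,0]
    - [0,0,0.08,0,0,0,0]
    - [0,0,0.13,0,0,0,0]
    - [0,0,0.15,0,0,0,0]

```text
time: 21.38
ee_pos: [0.558, 0.0398, 0.1738]
eef_rot: [0.708, 0.706, -0.001, -0.001]
ft_force: [0.7, 0.6, 0.6]
width: 0.0004
```

Emit:
play_rows:
  motion:
    - [0,0,0.01,0,0,0,0]
    - [0,0,0.02,0,0,0,0]
    - [0,0,0.03,0,0,0,0]
    - [0,0,0.035,0,0,0,0]

```text
time: 21.88
ee_pos: [0.5587, 0.0399, 0.1682]
eef_rot: [0.708, 0.706, 0.0, 0.0]
ft_force: [0.1, 1.0, 2.1]
width: 0.0003
```

Emit:
play_rows:
  motion:
    - [0,0,0.006,0,0,0,0]
    - [0,0,0.012,0,0,0,0]
    - [0,0,0.018,0,0,0,0]
    - [0,0,0.024,0,0,0,0]
    - [0,0,0.024,0,0,0,0]

```text
time: 22.5
ee_pos: [0.5587, 0.0399, 0.1633]
eef_rot: [0.708, 0.706, 0.0, 0.0]
ft_force: [-0.1, -1.8, 1.6]
width: 0.0006
```

Emit:
play_rows:
  motion:
    - [0,0,0.005,0,0,0,0]
    - [0,0,0.01,0,0,0,0]
    - [0,0,0.01,0,0,0,0]

```text
time: 22.88
ee_pos: [0.5586, 0.04, 0.1612]
eef_rot: [0.708, 0.706, 0.0, -0.0]
ft_force: [0.3, -0.7, 0.4]
width: 0.0009
```

Emit:
play_rows:
  motion:
    - [0,0,0.005,0,0,0,0]
    - [0,0,0.01,0,0,0,0]
    - [0,0,0.01,0,0,0,0]

```text
time: 23.25
ee_pos: [0.5587, 0.0399, 0.1597]
eef_rot: [0.708, 0.706, -0.0, 0.0]
ft_force: [-2.0, -1.2, 5.9]
width: 0.0004
```

Run:
```python
from h import *
F=[]
for i in range(5): s=snap('side'); F.append(r.read_state()['ft_force'])
print(np.mean(F,0)); go([.5587,.040,.158],1.566)
for l in ['tape_center','tape_back','lock_tip']: print(l,[(np.round(d['xy'],1),round(d['p'],2)) for d in eyes.landmark_of(s,l)][:4])
cv2.imwrite('pics/c10.png',cv2.resize(s['image'][200:290,230:320],(600,600),interpolation=cv2.INTER_CUBIC)[:,:,::-1])
```

```text
[-1.40689033 -2.81926751  6.40421275]
t 23.5 pos [0.5587 0.0398 0.1597] F [-0.8 -2.3  6.1] w 0.0011
shift [0.001  0.0002 0.0086] turn [0.0002 0.0002 0.0012]
tape_center [(array([272.9, 259.1]), 0.75), (array([293.2, 142.9]), 0.73), (array([354.2, 148. ]), 0.73)]
tape_back [(array([272.9, 277.8]), 0.86), (array([363.1, 147.8]), 0.73), (array([309.9, 136.6]), 0.52)]
lock_tip [(array([337.8, 151.4]), 0.55), (array([270.3, 243.3]), 0.46)]
```

View pics/c10.png

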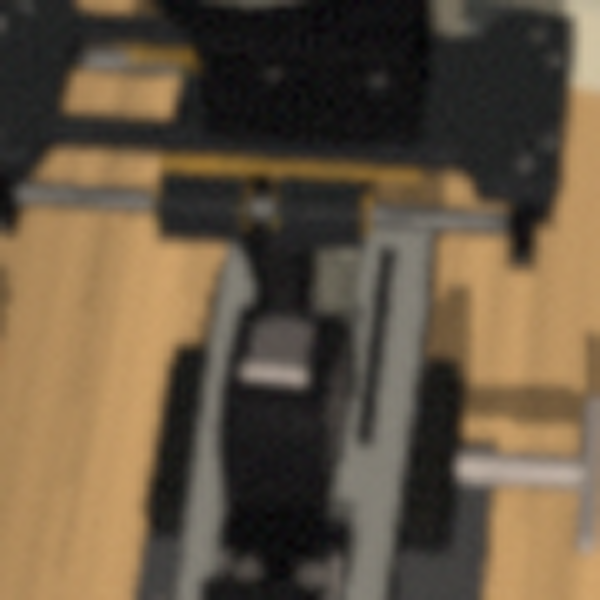

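Emit:
play_rows:
  motion:
    - [0,0,0.003,0,0,0,0]
    - [0,0,0.006,0,0,0,0]
    - [0,0,0.006,0,0,0,0]

```text
time: 24.02
ee_pos: [0.559, 0.0398, 0.1595]
eef_rot: [0.708, 0.706, 0.0, 0.001]
ft_force: [-3.6, -4.0, 14.6]
width: 0.0008
```

Emit:
play_rows:
  motion:
    - [0,0,0.003,0,0,0,0]
    - [0,0,0.004,0,0,0,0]
    - [0,0,0.004,0,0,0,0]

```text
time: 24.4
ee_pos: [0.5594, 0.0398, 0.1595]
eef_rot: [0.708, 0.706, 0.0, 0.001]
ft_force: [-6.0, -4.6, 19.6]
width: 0.0006
```

The lever is at its hard stop: z no longer moves while the force rises to 20 N. I lift off gently.

Emit:
play_rows:
  motion:
    - [0,0,-0.005,0,0,0,0]
    - [0,0,-0.01,0,0,0,0]
    - [0,0,-0.02,0,0,0,0]
    - [0,0,-0.1,0,0,0,0]
    - [0,0,-0.3,0,0,0,0]

```text
time: 25.02
ee_pos: [0.5576, 0.0401, 0.2172]
eef_rot: [0.708, 0.706, -0.001, -0.001]
ft_force: [0.8, -0.5, 1.0]
width: 0.0008
```

Emit:
play_rows:
  motion:
    - [-0.2,-0.3,-0.3,0,0,0,0]
    - [-0.5,-0.6,-0.4,0,0,0,0]
    - [-0.8,-0.8,-0.4,0,0,0,0]
    - [-1,-0.8,-0.4,0,0,0,0]
    - [-1,-0.8,-0.4,0,0,0,0]

```text
time: 25.65
ee_pos: [0.3966, -0.1621, 0.2988]
eef_rot: [0.709, 0.705, 0.0, 0.001]
ft_force: [0.8, 0.2, -0.1]
width: 0.0005
```

Run:
```python
from fit import *
np.set_printoptions(precision=4,suppress=True,linewidth=160)
s=snap('side'); t=snap('top'); go([.5587,.040,.158],1.566)
for p in(t,s):
  for l in ['tape_center','tape_back','hook','lock_tip','ski_tail']: print(l,[(np.round(d['xy'],1),round(d['p'],2)) for d in eyes.landmark_of(p,l)][:5])
  print('pred c',proj(p,[.5587,.056,.122]),'tip raised',proj(p,[.5587,.043,.167]),'down',proj(p,[.5587,.041,.159]),'back',proj(p,[.5587,.092,.096]))
a=cv2.resize(s['image'][200:300,220:320],(400,400),interpolation=cv2.INTER_CUBIC)
b=cv2.resize(t['image'][130:210,225:305],(400,400),interpolation=cv2.INTER_CUBIC)
cv2.imwrite('pics/c11.png',np.hstack([a,b])[:,:,::-1])
```

```text
t 25.75 pos [ 0.3968 -0.1626  0.2985] F [ 0.   0.9 -0.1] w 0.0005
shift [1.0202 0.8008 0.7024] turn [ 0.0007  0.0007 -0.0021]
tape_center [(array([253.6, 167.8]), 0.67), (array([434.3, 164.4]), 0.66), (array([426.6, 226.3]), 0.66)]
tape_back [(array([439.1, 188.5]), 0.89), (array([243.5, 167.9]), 0.57), (array([429.8, 239.6]), 0.57), (array([256. , 166.8]), 0.39)]
hook [(array([296.1, 168.8]), 0.62)]
lock_tip [(array([415. , 152.8]), 0.63), (array([261.1, 165.6]), 0.61), (array([420.6, 212.5]), 0.53)]
ski_tail [(array([299.1, 168.2]), 0.66)]
pred c [255.1998 167.4236] tip raised [257.8857 165.2567] down [258.9231 165.6412] back [244.0709 168.6857]
tape_center [(array([350.5, 146.5]), 0.73), (array([292. , 139.5]), 0.68)]
tape_back [(array([360.8, 148.8]), 0.89), (array([309.3, 138.5]), 0.82)]
hook [(array([277. , 231.8]), 0.59)]
lock_tip [(array([273. , 244.4]), 0.67), (array([279.7, 147.9]), 0.66), (array([337.8, 154.6]), 0.53)]
ski_tail [(array([279.4, 227.4]), 0.7)]
pred c [272.2065 258.6842] tip raised [271.922  242.3655] down [272.2129 243.8201] back [270.8082 277.9682]
```

View pics/c11.png

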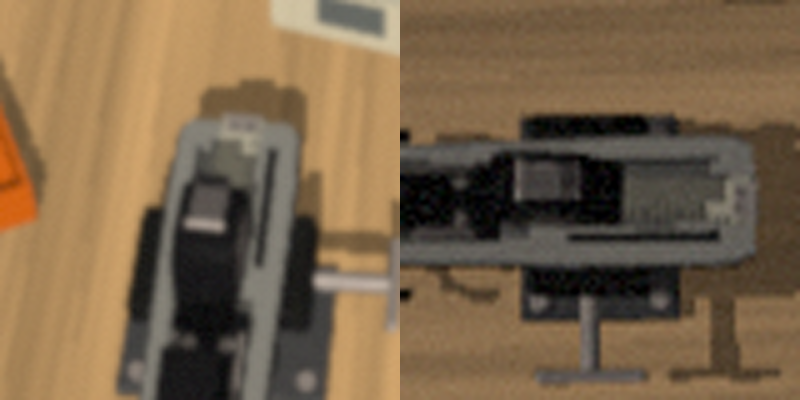

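Run:
```python
from h import *
np.set_printoptions(linewidth=190)
t=snap('top'); im=t['image'].astype(int); g=im.sum(2)//3; yb=im[:,:,0]-im[:,:,2]
for c in(272,275,280,284,288,290,292,293,294,295): print(c,g[154:186,c])
print('b-r'); 
for c in(275,280,284): print(c,yb[154:186,c])
for p in([.5587,.01,.092],[.5587,-.05,.092],[.5717,-.05,.092],[.5457,-.05,.092]): print(p,proj(t,p))
```

```text
272 [ 2  4 24 63 93 94 98 73 44 55 55 67 75 76 76 77 75 77 78 70 60 72 58 21 61 96 92 93 76 25  9 12]
275 [39 50 57 79 93 93 98 74 43 58 51 64 71 69 77 72 74 74 71 69 61 70 58 26 73 97 94 95 80 33 25 19]
280 [42 35 41 69 96 92 94 70 46 52 60 64 77 75 74 73 72 71 60 65 73 88 57 25 70 93 99 94 78 32 25 29]
284 [ 92  62  49  77  98  94  89  67  55  53  58  62  75  74  72  71  81  76  70  70  80  86  56  27  70 100  93  97  72  47  59  59]
288 [ 92  58  57  77  98  93  91  73  82  96  82  63  70  72  76  68  96 122 109  87  79  83  49  44  77  97  96  80  72  62  61  66]
290 [ 81  60  55  74  90  96  91  93  96  87  86  78 103 121 117 117 117 123 115  90  87  95  92  95  92  93  93  86  66  44  59  62]
292 [100  82  54  63  87  89  90  95  92  95  91 103 104  89  85  90  87  75  88 103  99  94  93  93  91  88  94  79  48  43  63  62]
293 [102  85  57  57  74  96  92  90  92  95  94 101 102  90  76  87  89  76  95  91  89  94  96  93  95  95  95  76  47  60  65  61]
294 [100  86  67  65  67  81  96  91  97  98  92 102 109 102  96  95  96  92  89  94 100  94  94  95  98  98  82  51  55  63  58  62]
295 [103  86  51  62  70  77  81  81  76  92  91  74  93 100 100  96  93  98  91  95  90  85  83  85  91  91  75  41  60  62  65  58]
b-r
275 [ 3  4 10  7  7 12 10  6  3  3  0 12 11 14  9 11 10 14 15  6  7  7  6  0  3 10 10  8  9  4 -4  5]
280 [23 16  9  9  7 12  7  9  3  8  3  8  9 12 14 10 11 11  9 12  8  5  6  0  3  8 10  5  5  6  7  2]
284 [53 37 31 14  8 10  5  3  5  4  7 11 13 18 11 14 13 12 10 12  6  7  6 -2  9  9  9  7  6 20 38 37]
[0.5587, 0.01, 0.092] [271.95065048 168.65202124]
[0.5587, -0.05, 0.092] [292.15544193 168.49898227]
[0.5717, -0.05, 0.092] [292.12911261 164.16457421]
[0.5457, -0.05, 0.092] [292.18180559 172.83904143]
```

The blade spans rows 165–174 and the ski 157–182, so it is centred. The hook is at the tail edge, the lever-tip pixel matches "down", and the arm is clear. I hand in.

```bash
python3 -c "
from h import *
print(job.close_job())"
```

```text
the job is handed in; nothing more can be done
None
```

I took the small black tape from the carton and stood it on the middle of the ski with its hook over the tail. I then drew it back about 84 mm until its back touched the heel track, let go, pressed the lock lever right down, and moved the arm clear. I handed the job in at about 26 s.

**What the last checks showed**
- **Hook and blade:** the blade is out and centred on the ski, about rows 165–174 against 157–182 in the top view. The hook shows at the tail edge. While drawing, the force along the ski stayed at about −2 N, as expected from the spring.
- **Butted:** contact with the track showed as a steady force rise at tool y ≈ 0.056 m. I pressed with about 5 N, and the case did not visibly move when released. I saw no gap afterwards, but the images cannot resolve a sub-millimetre one.
- **Lock:** the lever reached a hard stop 69.5 mm above the ski, with up to about 20 N on it, which is firmer than it needed. Afterwards the lever tip was within about 1 pixel of where "right down" should be in the side view, and about 2 pixels off in the top view.

**Disagreements**
- The two cameras differed by about 4 mm in the ski's sideways position, so I centred the tape against the ski within single images instead.
- The outline fits of the tape near the gripper were poor, and I did not use them.
- The last side view did not report the tape's centre or back points; the top view did, within about 2 pixels of prediction.

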